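Put the PIN pad and card reader on their own charging docks

TASK

Someone put the small PIN pad on the card reader's charging dock: put each of the two on the dock of its own size. Each must lie flat and straight on the narrow sloped bed, keys up, foot end down between the cheeks and pushed fully home so that the sprung charging contact is pressed in; set them down rather than dropping them, let go of both, and do not knock or push aside the glass, the shaker and the tub.

Things in the scene. Friction and masses are not known exactly. Their poses are not given: they have to be found in the camera images.
- card_reader: Card reader, the larger terminal, black with grey keys, straight sides: length 150 (x), width 60 (y), thickness 24 mm (z), 0.3 kg. A printer housing 38 mm thick fills the last 44 mm at the head. Starts flat on the table. Origin: centre of the underside; +x to the head (screen end), -x to the foot (keypad end; its end face has two brass strips), +z out of the keys
- card_reader_foot (a point): middle of the card reader's underside edge at the foot end, 75 mm along -x from its origin
- card_reader_head (a point): middle of the card reader's underside edge at the head end, 75 mm along +x from its origin
- pin_pad: PIN pad, the smaller terminal, without printer housing, black with grey keys, straight sides: length 116 (x), width 50 (y), thickness 22 mm (z), 0.19 kg. Starts sloping, keys up, on the card reader's dock. Origin: centre of the underside; +x to the head (screen end), -x to the foot (keypad end; its end face has two brass strips), +z out of the keys
- pin_pad_foot (a point): middle of the PIN pad's underside edge at the foot end, 58 mm along -x from its origin
- pin_pad_head (a point): middle of the PIN pad's underside edge at the head end, 58 mm along +x from its origin
- reader_dock: Card reader dock (the larger): white, fixed, base 150 x 80 mm. Its bed, 40 mm wide and 115 mm long, rises at 25 degrees towards the dock's +x. Low front end: stop wall 18 mm high, side cheeks 14 mm high above the bed, 65 mm apart, straight 29 mm up the bed, flared to 43. Origin: base underside centre; foot line of the bed at (-58, 0, 30) mm
- reader_dock_seat (a point): where the middle of the card reader's underside foot edge lies when fully home: on the dock's bed at the stop wall. Its x axis runs up the bed, y across, z square out of the bed (25 degrees from vertical)
- reader_dock_top (a point): where the middle of the card reader's underside head edge lies when fully home: 150 mm up the bed from reader_dock_seat (beyond the bed's upper end); same axes
- reader_dock_contact (a joint): sprung charging contact in the stop wall of the card reader's dock: 0 m = out (4 mm proud of the wall, 6 to 14 mm above the bed, 24 mm wide), 0.004 m = pressed flush by the docked foot; full stroke takes about 0.4 N
- pad_dock: PIN pad dock (the smaller): white, fixed, base 150 x 70 mm. Its bed, 30 mm wide and 81 mm long, rises at 25 degrees towards the dock's +x. Low front end: stop wall 18 mm high, side cheeks 14 mm high above the bed, 55 mm apart, straight 29 mm up the bed, flared to 43. Origin: base underside centre; foot line of the bed at (-58, 0, 30) mm
- pad_dock_seat (a point): where the middle of the PIN pad's underside foot edge lies when fully home: on the dock's bed at the stop wall. Its x axis runs up the bed, y across, z square out of the bed (25 degrees from vertical)
- pad_dock_top (a point): where the middle of the PIN pad's underside head edge lies when fully home: 116 mm up the bed from pad_dock_seat (beyond the bed's upper end); same axes
- pad_dock_contact (a joint): sprung charging contact in the stop wall of the PIN pad's dock: 0 m = out (4 mm proud of the wall, 6 to 14 mm above the bed, 24 mm wide), 0.004 m = pressed flush by the docked foot; full stroke takes about 0.4 N
- glass: bystander: drinking glass, 81 mm across, 93 mm high, upright, stands close beside the card reader. Origin: centre of its underside
- shaker: bystander: shaker, 44 mm across, 90 mm high, upright, stands in front of the docks. Origin: centre of its underside
- tub: bystander: round lidded tub, 72 mm across, 71 mm high, upright, stands on the side of the table away from the card reader. Origin: centre of its underside
Not all that is in view belongs to the job. Leave any green look-alike of the card_reader alone.

How it is judged (in metres and radians):
At the end, for the whole second after the job is handed in: Each terminal lies on its own dock: the middle of its foot edge within 5 mm and of its head edge within 10 mm of the fully-home points, its underside within 4 degrees of the bed, keys up, the charging contact pressed in more than 2.5 mm of its 4 mm, at rest (distance between card_reader_foot and reader_dock_seat below 0.005 m and distance between card_reader_head and reader_dock_top below 0.01 m and angle between the z axis of card_reader and the z axis of reader_dock_seat, either way round below 0.07 rad and angle between each of card_reader, pin_pad's own z axis and vertical below 1.2 rad and value of joint each of reader_dock_contact, pad_dock_contact above 0.0025 m and linear speed of each of card_reader, pin_pad below 0.02 m/s and angular speed of each of card_reader, pin_pad below 0.2 rad/s and distance between pin_pad_foot and pad_dock_seat below 0.005 m and distance between pin_pad_head and pad_dock_top below 0.01 m and angle between the z axis of pin_pad and the z axis of pad_dock_seat, either way round below 0.07 rad); the robot touches nothing.
It fails at once if the card reader is dropped (moves faster than 0.5 m/s while the gripper does not hold it) (linear speed of card_reader above 0.5 m/s and contact force between the fingers and card_reader below 0.05 N).
It fails at once if the PIN pad is dropped (moves faster than 0.5 m/s while the gripper does not hold it) (linear speed of pin_pad above 0.5 m/s and contact force between the fingers and pin_pad below 0.05 N).
It fails at once if the glass is shoved more than 20 mm or tipped (distance of glass from where it was at the start of the episode above 0.02 m or angle between glass's own z axis and vertical above 0.25 rad).
It fails at once if the shaker is shoved more than 20 mm or tipped (distance of shaker from where it was at the start of the episode above 0.02 m or angle between shaker's own z axis and vertical above 0.25 rad).
It fails at once if the tub is shoved more than 20 mm or tipped (distance of tub from where it was at the start of the episode above 0.02 m or angle between tub's own z axis and vertical above 0.25 rad).
It also fails if it takes over 61 s, if anything falls off the work surface, if the arm or the gripper's body presses on something with over 40 N, if the wrist force passes 120 N, or if a joint passes its speed limit or range.

ROBOT

A 6-joint arm with a two-finger parallel gripper is mounted at the origin on a cart in front of the work surface, level with it; the furniture and walls round the work are solid. World frame = base frame: x ahead of the robot, y to its left, z up, the work surface at z = 0. Lengths are in mm, angles in rad, forces in N, time in s.
With the tool pointing down it reaches from about 275 to 750 mm from the base axis. Payload 10.2 kg.
Tool frame: the origin (TCP) lies midway between the tips of the shut fingers; the grasp point (between the pads) lies 19 mm behind it; z points along the fingers, y is the line along which they close (so a half turn about z gives the same grasp; the last joint's range is limited). The gripper opens to 85 mm and grips with 20 to 120 N. Pads are 22 mm wide; open, the fingers measure 114 mm over their backs; the gripper's body (76 mm by 85 mm) begins 54 mm behind the grasp point. The pads swing forward as they close: fully open they stand 13 mm farther back than shut.
Start: joints at [1.031, 0.313, 1.498, -0, 1.331, -0.223], TCP at [163.565, 498.876, 231.294] pointing down, gripper open.
Joint ranges: [-2.94, 2.94], [-0.97, 2.17], [0.19, 2.56], [-1.23, 4.37], [0.02, 3.11], [-2.88, 2.88]. Speed limits (rad/s): [2.39, 2.39, 3.01, 3.14, 3.14, 3.14].

INTERFACE

Orientations are given as a unit quaternion [w, x, y, z].
In Python, from rig import ctrl gives the robot as it stands.
- The arm moves only by the tool arm_command, never from a script. Its argument "increments" is a list of rows, each an object with "dr": the turn, a rotation vector about the tool's x, y, z in units of pi/4 rad (1.0 is pi/4 rad), a list of three; "offset": the shift along the tool's x, y, z in units of 120 mm (1.0 is 120 mm), a list of three; "hand": the opening, from -1 (shut) to 1 (fully open). A call has 1 to 8 rows; each row shifts and turns the commanded pose from where the row before left it, along the tool's axes as they then stand; what a row does not reach is not made up. A row lasts 1/10 s, in which the tool goes at most 50 mm and 8.59 degrees, less where a joint would pass 70% of its speed; a pose out of reach is approached as far as the arm can. A call with a number of a shift or a turn outside -1 to 1 is refused whole. A call with a gripper value outside its range is refused whole. The fingers move at their own pace and stop on an object; "grip_force" is the grip in N (left out, the last holds). Time passes only in rows, so rows that do not move let the fingers close. It gives the time, the measured TCP pose, the force, the opening and the grip force at its end, in the units of the state.
- ctrl.sense(): the state, without advancing time (a new reading comes with each control period).
- ctrl.capture(name): name is "side" or "top"; returns the picture (420x560x3 uint8, red, green, blue); there is no depth.
- ctrl.camera_info(name): a dict with "K" (3x3 intrinsics, pixels), "dist" ([k1, k2, p1, p2, k3] as OpenCV has them; the pictures are not rectified), "R" (3x3) and "t" (3): a world point X has camera coordinates R X + t. Camera axes: x right, y down, z forward; pixel columns grow to the right and rows downward; lengths in mm; the calibration is good to about 2 mm. A picture is of the moment at which its call begins. camera_info takes no time and is no camera call.
- ctrl.finish_job(): hands the job in; it is judged then, once.
The state is a dict: "time_s": time; "joints": joint angles; "dq": joint speeds; "tau": joint torques, N m; "eef_pos": TCP position; "ee_rot": TCP orientation; "force": force on the tool from outside, world axes, zero at the start; "wrist_torque": the same for the moment, N m; "grip_width": opening from 0.0 (shut) to 1.0 (fully open); "grip_force": force on a finger pad.
Only numpy, scipy, OpenCV 4.12 (cv2) and the standard library are available. Lean on these libraries where they do the work, as an engineer would, in place of code of your own. Each camera call takes 0.05 s, during which the arm holds its last target. There are 200 camera calls.

## Working session

There is one attempt and no reset: what is moved stays moved. The work goes in short steps, Python scripts to look and compute and a tool call to move; the robot and the scene stay as the last step left them, time stands still between calls to the robot, and variables do not carry over. Pictures are saved under pics/ and viewed, at most 10 in all, crops included, and the job is handed in when it is done.

Besides the shell and the picture viewer there is one more tool, called after ">>>" as name(argument=value, ...), one argument or row to a line, values as JSON. arm_command: Moves the arm, as the interface text tells. Shifts and turns lie within -1 to 1; 1 stands for 120 mm of shift or pi/4 rad of turn. Its arguments: {"type":"object","properties":{"increments":{"type":"array"},"grip_force":{"type":"number"}},"required":["increments"]}

```bash
ls; mkdir -p pics; python3 - <<'E'
from rig import ctrl
import cv2
for n in("side","top"):
    im=ctrl.capture(n); cv2.imwrite(f"pics/{n}0.png",im[:,:,::-1]); print(n,ctrl.camera_info(n))
print(ctrl.sense())
E
```

```text
pics
side {'K': array([[390.82227001,   0.        , 279.03687833],
       [  0.        , 390.82227001, 211.88594618],
       [  0.        ,   0.        ,   1.        ]]), 'dist': array([-0.03422949,  0.        ,  0.        ,  0.        ,  0.        ]), 'R': array([[-9.99931309e-01, -8.58604922e-03, -7.97850936e-03],
       [-3.35641692e-05,  6.82809286e-01, -7.30596658e-01],
       [ 1.17207392e-02, -7.30546205e-01, -6.82762672e-01]]), 't': array([ 566.45512583,   49.39686586, 1208.44875873])}
top {'K': array([[456.79309334,   0.        , 284.84133865],
       [  0.        , 456.79309334, 205.67580462],
       [  0.        ,   0.        ,   1.        ]]), 'dist': array([-0.04359295,  0.        ,  0.        ,  0.        ,  0.        ]), 'R': array([[-5.00926750e-03, -9.99987453e-01, -2.80404656e-05],
       [-9.97861023e-01,  5.00044320e-03, -6.51795528e-02],
       [ 6.51788752e-02, -2.98521328e-04, -9.97873552e-01]]), 't': array([  29.12441497,  557.10307082, 1475.67484365])}
{'time_s': 0.1, 'joints': array([ 1.03058056e+00,  3.13405119e-01,  1.49834517e+00, -7.83277564e-06,
        1.33099218e+00, -2.23401111e-01]), 'dq': array([-1.72697102e-03, -2.91104667e-03, -1.20031797e-03,  6.47113955e-05,
        2.55112574e-04,  1.95249198e-04]), 'tau': array([ 3.15979414e-03, -4.12893963e+01, -2.60142267e+01, -1.47546830e-04,
        3.02021297e-03, -2.03579293e-05]), 'eef_pos': array([163.45613318, 498.67231304, 230.79263442]), 'ee_rot': array([-2.10681457e-04,  1.57744730e-01,  9.87479757e-01, -5.34930049e-04]), 'force': array([-0.62051879,  0.25024454,  0.61442832]), 'wrist_torque': array([-0.01299011,  0.08158907, -0.00741649]), 'grip_force': 0.0, 'grip_width': 0.9994856061659794}
```

View pics/top0.png

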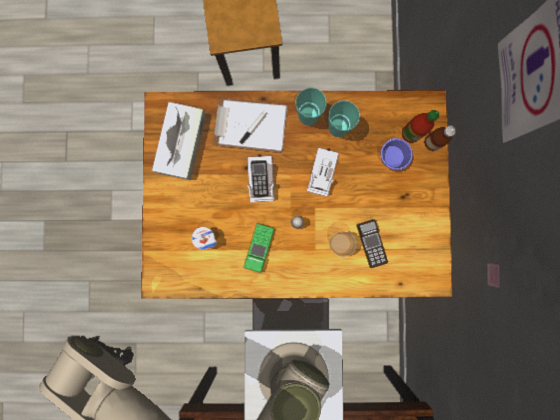

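View pics/side0.png

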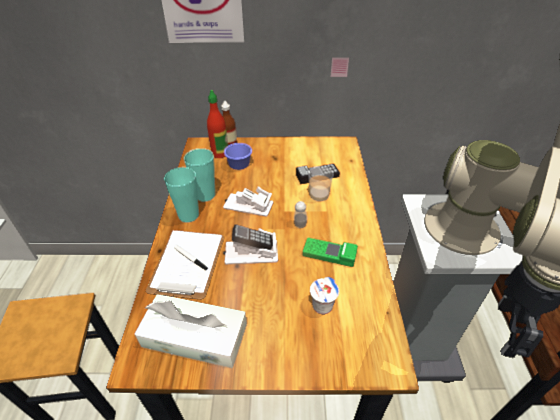

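The top view shows the PIN pad on the reader dock at (261,178), the pad dock at (323,172), the card reader at (372,243) with the glass at (343,243), the shaker at (297,222) and the tub at (204,238). The green decoy is at (259,248). The side view agrees, and next I need enlarged crops.

```bash
python3 - <<'E'
import cv2,numpy as np
t=cv2.imread("pics/top0.png"); s=cv2.imread("pics/side0.png")
a=cv2.resize(t[140:280,235:395],None,fx=5,fy=4.28,interpolation=cv2.INTER_CUBIC)
a=cv2.resize(t[145:275,240:400],None,fx=5,fy=5,interpolation=cv2.INTER_CUBIC)[:600]
cv2.imwrite("pics/top_c.png",a[:600])
b=cv2.resize(s[155:275,215:345],None,fx=5,fy=5,interpolation=cv2.INTER_CUBIC)
cv2.imwrite("pics/side_c.png",b)
E
```

```text
(no output)
```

View pics/top_c.png

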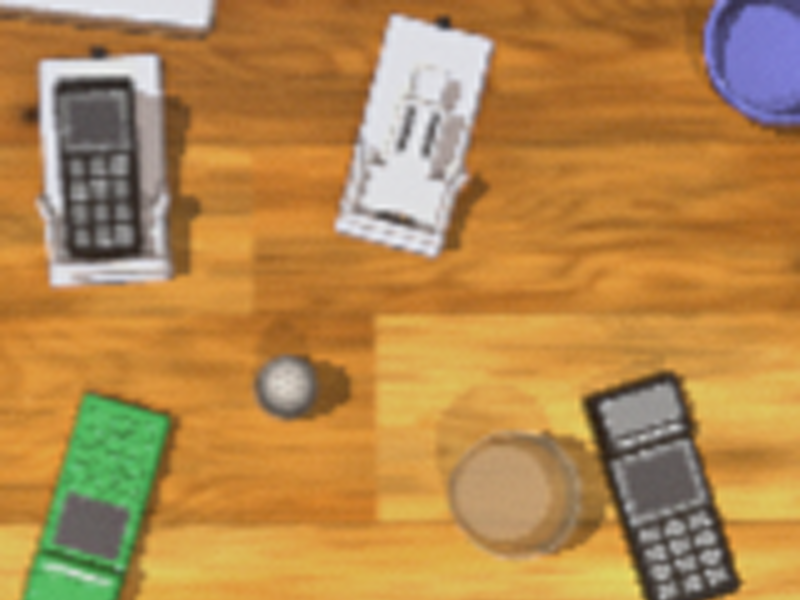

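View pics/side_c.png

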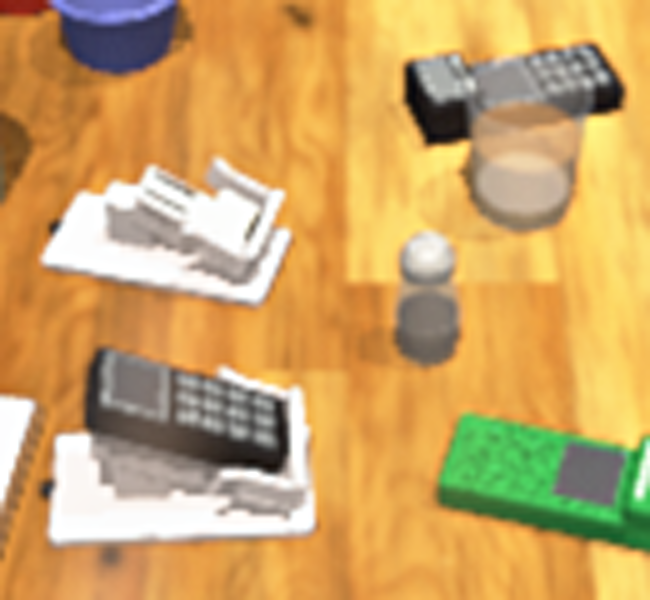

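The crops show both dock outlines clearly, at top-crop (40–172, 55–286) and (337–493, 14–255), with the reader's hull beside the glass. Now I'll measure them by fitting masks.

```bash
cat > h.py <<'E'
import numpy as np,cv2
from rig import ctrl
def ray(n,uv,z):
    c=ctrl.camera_info(n); p=cv2.undistortPoints(np.float64(uv).reshape(-1,1,2),c["K"],c["dist"]).reshape(-1,2)
    R,t=c["R"],c["t"]; C=-R.T@t; d=np.c_[p,np.ones(len(p))]@R
    return C+d*((z-C[2])/d[:,2])[:,None]
def hull(im,mask_fn,box,k=4):
    x0,y0,x1,y1=box; a=cv2.resize(im[y0:y1,x0:x1],None,fx=k,fy=k,interpolation=cv2.INTER_CUBIC)
    m=mask_fn(cv2.cvtColor(a,cv2.COLOR_RGB2HSV).astype(int)).astype(np.uint8)
    cs=max(cv2.findContours(m,cv2.RETR_EXTERNAL,cv2.CHAIN_APPROX_NONE)[0],key=cv2.contourArea)
    return (cs.reshape(-1,2)+.5)/k-.5+[x0,y0]
def rect(P):
    (c,s,a)=cv2.minAreaRect(np.float32(P[:,:2])); b=cv2.boxPoints((c,s,a))
    e=[b[1]-b[0],b[2]-b[1]]; l=max(e,key=np.linalg.norm); l=l*np.sign(l[0])
    return np.round(c,1),np.round(sorted(s),1),round(float(np.degrees(np.arctan2(l[1],l[0]))),2)
white=lambda h:(h[...,1]<60)&(h[...,2]>130)
dark=lambda h:(h[...,2]<95)
E
python3 - <<'E'
from h import *
t=cv2.imread("pics/top0.png")[:,:,::-1].copy()
for n,box,f,zs in [("rdock",(244,152,280,206),white,(0,8,40)),("pdock",(304,145,342,200),white,(0,8,40)),
  ("reader",(352,215,395,272),dark,(0,24,38)),("pad",(248,158,271,200),dark,(50,75,100))]:
    c=hull(t,f,box)
    for z in zs: print(n,z,*rect(ray("top",c,z)))
# manual corners z=8
g=lambda L:(np.array(L)+.5)/5-.5+[240,145]
for n,L in [("r",[(40,60),(160,55),(172,278),(52,286)]),("p",[(393,14),(493,40),(437,255),(337,228)])]:
    print(n,ray("top",g(L),8).round(1)[:,:2].tolist())
print("reader hd/ft z38",ray("top",g([(583,400),(678,372)]),38).round(1)[:,:2].tolist())
print("pad top corners head z99",ray("top",g([(57,80),(133,78)]),99).round(1)[:,:2].tolist(),"foot z50",ray("top",g([(66,258),(138,250)]),50).round(1)[:,:2].tolist())
print("glass",ray("top",g([(515,495)]),0).round(1),"top rim(521,494)",ray("top",g([(521,494)]),93).round(1),"shaker",ray("top",g([(287,386)]),90).round(1))
E
```

```text
rdock 0 [649.5 108.3] [ 86.4 151.8] 2.81
rdock 8 [648.4 107.8] [ 86. 151.] 2.81
rdock 40 [644.4 106.1] [ 84.2 147.8] 2.81
pdock 0 [ 671.1 -101.4] [ 76.4 151.8] -15.03
pdock 8 [ 669.9 -100.7] [ 76. 151.] -15.03
pdock 40 [665.5 -98. ] [ 74.4 147.7] -15.03
reader 0 [ 433.1 -260.9] [ 65.5 150.3] 16.92
reader 24 [ 433.5 -256.3] [ 64.4 148. ] 16.92
reader 38 [ 433.8 -253.7] [ 63.8 146.6] 16.92
pad 50 [643.4 107.3] [ 49.9 117. ] 3.32
pad 75 [640.3 105.9] [ 49. 115.] 3.32
pad 100 [637.1 104.5] [ 48.2 113. ] 3.32
r [[721.7, 149.1], [724.6, 69.4], [576.2, 62.0], [571.3, 141.1]]
p [[751.4, -85.5], [733.7, -151.8], [590.5, -112.9], [608.7, -47.1]]
reader hd/ft z38 [[493.7, -203.3], [511.4, -265.0]]
pad top corners head z99 [[693.2, 131.1], [694.2, 83.7]] foot z50 [[586.1, 128.9], [591.0, 82.7]]
glass [[ 432.2 -163.4    0. ]] top rim(521,494) [[ 434.5 -155.4   93. ]] shaker [[502.2 -11.2  90. ]]
```

```bash
cat >> h.py <<'E'
def proj(n,X):
    c=ctrl.camera_info(n); return cv2.projectPoints(np.float64(X),cv2.Rodrigues(c["R"])[0],c["t"],c["K"],c["dist"])[0].reshape(-1,2)
def edge(S,n,c,yaw,p,d,z,L=14,sgn=1):
    """50% crossing of image S along dock-frame direction d about dock point p; offset in mm"""
    a=np.radians(yaw); R=np.array([[np.cos(a),-np.sin(a)],[np.sin(a),np.cos(a)]]); s=np.arange(-L,L+.01,.5)
    Q=(np.array(p)+s[:,None]*np.array(d))@R.T+c
    uv=proj(n,np.c_[Q,np.full(len(s),z)]).astype(np.float32)
    v=cv2.remap(S,uv[:,0],uv[:,1],cv2.INTER_LINEAR).ravel()
    h=(v[:4].mean()+v[-4:].mean())/2; i=np.where(np.diff(v>h))[0]
    if len(i)==0: return np.nan
    i=i[np.argmin(abs(s[i]))]; return s[i]+.5*(h-v[i])/(v[i+1]-v[i])
E
python3 - <<'E'
from h import *
for n in("top","side"):
    im=cv2.imread(f"pics/{n}0.png"); S=cv2.cvtColor(im,cv2.COLOR_BGR2HSV)[...,1].astype(np.float32)
    for nm,c,yaw,w in[("r",(648.5,106),2.85,40),("p",(670,-100),-15.0,35)]:
        xs=np.arange(0,70,5)
        for z in (0,6):
            l=[edge(S,n,c,yaw,(x,w),(0,1),z) for x in xs]; r=[edge(S,n,c,yaw,(x,-w),(0,1),z) for x in xs]
            b=[edge(S,n,c,yaw,(75,y),(1,0),z) for y in range(-30,31,6)]; f=[edge(S,n,c,yaw,(-75,y),(1,0),z) for y in range(-30,31,6)]
            o=lambda v:(round(float(np.nanmedian(v)),1),round(float(np.nanstd(v)),1))
            print(n,nm,z,"L",o(l),"R",o(r),"back",o(b),"front",o(f),"slopes",np.round([np.polyfit(xs,np.nan_to_num(q),1)[0]*57.3 for q in(l,r)],1))
E
```

```text
top r 0 L (2.4, 0.6) R (-0.6, 0.4) back (2.4, 1.0) front (-0.4, 0.3) slopes [ 0.4 -1.1]
top r 6 L (1.9, 0.6) R (-0.7, 0.4) back (1.3, 1.0) front (-0.9, 0.3) slopes [ 0.4 -1. ]
top p 0 L (2.4, 0.2) R (-0.7, 0.3) back (3.0, 0.8) front (-0.2, 0.2) slopes [-0.1  0.3]
top p 6 L (2.6, 0.2) R (-0.3, 0.3) back (1.7, 0.8) front (-0.9, 0.2) slopes [-0.1  0.3]
side r 0 L (-6.0, 0.2) R (-4.2, 6.9) back (0.8, 1.4) front (-2.4, 0.7) slopes [  0.3 -19. ]
side r 6 L (-1.1, 0.3) R (-4.1, 7.3) back (-0.1, 1.4) front (-2.3, 0.7) slopes [ 0.3 -7.3]
side p 0 L (-5.3, 0.4) R (-7.3, 4.6) back (6.7, 2.0) front (1.0, 0.5) slopes [-0.3 -6.3]
side p 6 L (0.8, 0.4) R (-1.2, 5.1) back (3.6, 0.9) front (-1.2, 0.3) slopes [-0.3 -3.8]
```

```bash
cat >> h.py <<'E'
from scipy.spatial.transform import Rotation as Ro
def plan(p,yaw,pitch=0):
    """tool x at world angle yaw (deg) with tool down; pitch leans about tool y. Turn first, then shift."""
    s=ctrl.sense(); q=s["ee_rot"]; A=Ro.from_quat([*q[1:],q[0]])
    T=Ro.from_euler("z",yaw,degrees=True)*Ro.from_euler("x",180,degrees=True)*Ro.from_euler("y",pitch,degrees=True)
    dr=(A.inv()*T).as_rotvec()/(np.pi/4); off=T.inv().apply(np.array(p)-s["eef_pos"])/120
    print("t",round(s["time_s"],2),"pos",s["eef_pos"].round(1),"F",s["force"].round(1),"grip",round(s["grip_width"],3),round(s["grip_force"],1))
    print("dr",dr.round(3),"rows>=",int(np.ceil(abs(dr).max()/.18)),"off",off.round(3),"rows>=",int(np.ceil(np.linalg.norm(off)/.36)))
    return T.as_matrix().round(3).tolist()
E
python3 -c "
from h import *
plan((663,107,160),183)"
```

```text
t 0.1 pos [163.5 498.7 230.8] F [-0.6  0.3  0.6] grip 0.999 0.0
dr [-0.001 -0.001 -0.47 ] rows>= 3 off [-3.986 -3.477  0.59 ] rows>= 15
```

>>> arm_command(
  increments=[
    {"dr": [0,0,-0.16],"offset": [0,0,0],"hand": 1},
    {"dr": [0,0,-0.16],"offset": [0,0,0],"hand": 1},
    {"dr": [0,0,-0.15],"offset": [0,0,0],"hand": 1},
    {"dr": [0,0,0],"offset": [-0.25,-0.22,0],"hand": 1},
    {"dr": [0,0,0],"offset": [-0.25,-0.22,0],"hand": 1},
    {"dr": [0,0,0],"offset": [-0.25,-0.22,0],"hand": 1},
    {"dr": [0,0,0],"offset": [-0.25,-0.22,0],"hand": 1},
    {"dr": [0,0,0],"offset": [-0.25,-0.22,0],"hand": 1},
  ],
)

```text
time_s: 0.9
eef_pos: [321.2, 373.6, 231.1]
ee_rot: [-0.0, -0.026, 1.0, -0.0]
force: [1.4, 0.5, -0.2]
grip_width: 1.002
grip_force: 0.0
```

>>> arm_command(
  increments=[
    {"dr": [0,0,0],"offset": [-0.25,-0.22,0],"hand": 1},
    {"dr": [0,0,0],"offset": [-0.25,-0.22,0],"hand": 1},
    {"dr": [0,0,0],"offset": [-0.25,-0.22,0],"hand": 1},
    {"dr": [0,0,0],"offset": [-0.25,-0.22,0],"hand": 1},
    {"dr": [0,0,0],"offset": [-0.25,-0.22,0],"hand": 1},
    {"dr": [0,0,0],"offset": [-0.25,-0.22,0],"hand": 1},
    {"dr": [0,0,0],"offset": [-0.25,-0.22,0],"hand": 1},
  ],
)

```text
time_s: 1.6
eef_pos: [540.7, 200.1, 231.0]
ee_rot: [-0.0, -0.026, 1.0, -0.0]
force: [0.1, 0.4, 1.0]
grip_width: 1.0
grip_force: 0.0
```

```bash
python3 -c "
from h import *
plan((663,107,54),183)"
```

```text
t 1.6 pos [540.7 200.1 231. ] F [0.1 0.4 1. ] grip 1.0 0.0
dr [ 0.    -0.001 -0.   ] rows>= 1 off [-0.978 -0.828  1.475] rows>= 6
```

>>> arm_command(
  increments=[
    {"dr": [0,0,0],"offset": [-0.25,-0.21,0.1],"hand": 1},
    {"dr": [0,0,0],"offset": [-0.25,-0.21,0.1],"hand": 1},
    {"dr": [0,0,0],"offset": [-0.25,-0.21,0.2],"hand": 1},
    {"dr": [0,0,0],"offset": [-0.23,-0.2,0.2],"hand": 1},
    {"dr": [0,0,0],"offset": [0,0,0.2],"hand": 1},
    {"dr": [0,0,0],"offset": [0,0,0],"hand": 1},
    {"dr": [0,0,0],"offset": [0,0,0],"hand": 1},
  ],
)

```text
time_s: 2.3
eef_pos: [662.1, 108.4, 135.8]
ee_rot: [-0.0, -0.026, 1.0, 0.0]
force: [-0.0, 1.1, 1.1]
grip_width: 1.004
grip_force: 0.0
```

```bash
python3 - <<'E'
from h import *
plan((663,107,54),183)
im=np.hstack([cv2.resize(ctrl.capture("side")[150:270,200:300],None,fx=4,fy=4,interpolation=2),cv2.resize(ctrl.capture("top")[120:240,210:310],None,fx=4,fy=4,interpolation=2)])
cv2.imwrite("pics/g1.png",im[:,:,::-1])
E
```

```text
t 2.3 pos [662.1 108.4 135.8] F [-0.   1.1  1.1] grip 1.004 0.0
dr [ 0.    -0.     0.001] rows>= 1 off [-0.007 -0.012  0.681] rows>= 2
```

View pics/g1.png

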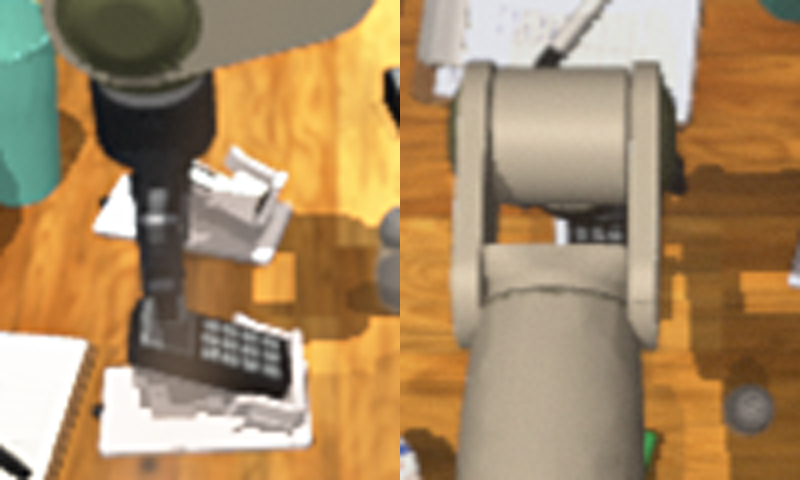

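The side view shows the open gripper straddling the head half of the PIN pad at (170,320). The arm blocks the top view. I'll descend and close.

>>> arm_command(
  increments=[
    {"dr": [0,0,0],"offset": [0,-0.01,0.2],"hand": 1},
    {"dr": [0,0,0],"offset": [0,0,0.2],"hand": 1},
    {"dr": [0,0,0],"offset": [0,0,0.15],"hand": 1},
    {"dr": [0,0,0],"offset": [0,0,0.13],"hand": 1},
    {"dr": [0,0,0],"offset": [0,0,0],"hand": 0.5},
    {"dr": [0,0,0],"offset": [0,0,0],"hand": 0.2},
    {"dr": [0,0,0],"offset": [0,0,0],"hand": -1},
    {"dr": [0,0,0],"offset": [0,0,0],"hand": -1},
  ],
  grip_force=60,
)

```text
time_s: 3.2
eef_pos: [663.2, 106.9, 55.6]
ee_rot: [0.001, -0.026, 1.0, -0.0]
force: [-1.5, 0.0, 7.0]
grip_width: 0.569
grip_force: 62.9
```

>>> arm_command(
  increments=[
    {"dr": [0,0,0],"offset": [0,0,0],"hand": -1},
    {"dr": [0,0,0],"offset": [0,0,0],"hand": -1},
    {"dr": [0,0,0],"offset": [0,0,0],"hand": -1},
    {"dr": [0,0,0],"offset": [0,0,0],"hand": -1},
  ],
)

```text
time_s: 3.6
eef_pos: [663.2, 106.9, 55.6]
ee_rot: [0.001, -0.026, 1.0, -0.0]
force: [-1.1, 0.5, 7.3]
grip_width: 0.572
grip_force: 62.9
```

>>> arm_command(
  increments=[
    {"dr": [0,0,0],"offset": [0,0,-0.05],"hand": -1},
    {"dr": [0,0,0],"offset": [0,0,-0.2],"hand": -1},
    {"dr": [0,0,0],"offset": [0,0,-0.25],"hand": -1},
    {"dr": [0,0,0],"offset": [0,0,-0.25],"hand": -1},
    {"dr": [0,0,0],"offset": [0,0,-0.2],"hand": -1},
    {"dr": [0,0,0],"offset": [0,0,0],"hand": -1},
    {"dr": [0,0,0],"offset": [0,0,0],"hand": -1},
  ],
)

```text
time_s: 4.3
eef_pos: [662.0, 106.8, 166.9]
ee_rot: [-0.0, -0.026, 1.0, 0.0]
force: [0.2, -0.3, -3.4]
grip_width: 0.576
grip_force: 62.7
```

```bash
python3 - <<'E'
from h import *
plan((696,-106.3,160),165)
im=np.hstack([cv2.resize(ctrl.capture("side")[120:270,200:300],None,fx=4,fy=4,interpolation=2),cv2.resize(ctrl.capture("top")[120:270,210:310],None,fx=4,fy=4,interpolation=2)])
cv2.imwrite("pics/g2.png",im[:,:,::-1])
E
```

```text
t 4.3 pos [662.  106.8 166.9] F [ 0.2 -0.3 -3.4] grip 0.576 62.7
dr [-0.    -0.001  0.4  ] rows>= 3 off [-0.733 -1.642  0.057] rows>= 5
```

View pics/g2.png

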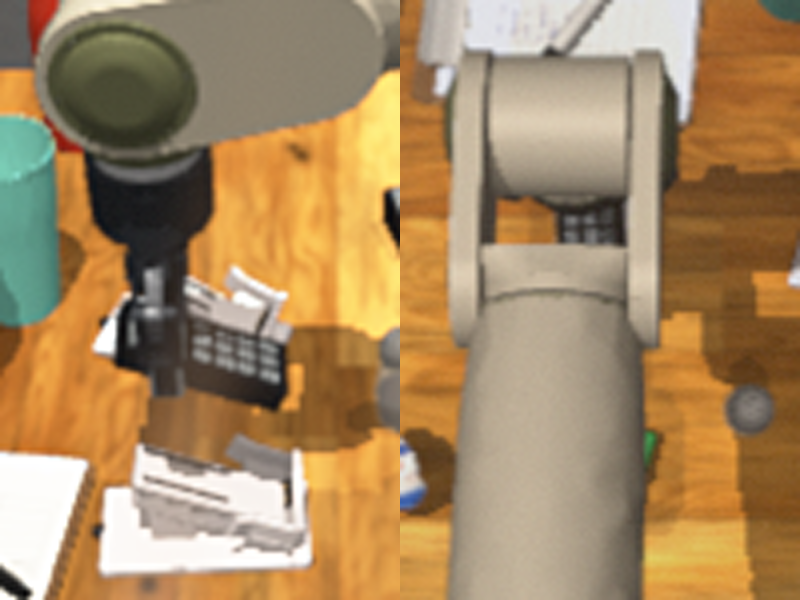

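The pad is held at about (230,350) in the side crop with its slope kept, and the reader dock is free. Next is the transfer.

>>> arm_command(
  increments=[
    {"dr": [0,0,0.14],"offset": [0,0,0],"hand": -1},
    {"dr": [0,0,0.13],"offset": [0,0,0],"hand": -1},
    {"dr": [0,0,0.13],"offset": [0,0,0],"hand": -1},
    {"dr": [0,0,0],"offset": [-0.12,-0.27,0],"hand": -1},
    {"dr": [0,0,0],"offset": [-0.12,-0.27,0],"hand": -1},
    {"dr": [0,0,0],"offset": [-0.12,-0.27,0],"hand": -1},
    {"dr": [0,0,0],"offset": [-0.12,-0.27,0],"hand": -1},
    {"dr": [0,0,0],"offset": [-0.12,-0.27,0],"hand": -1},
  ],
)

```text
time_s: 5.2
eef_pos: [689.5, -69.6, 165.8]
ee_rot: [-0.001, 0.131, 0.991, 0.0]
force: [0.3, 0.0, -2.9]
grip_width: 0.575
grip_force: 62.8
```

>>> arm_command(
  increments=[
    {"dr": [0,0,0],"offset": [-0.12,-0.27,0.06],"hand": -1},
    {"dr": [0,0,0],"offset": [0,0,0.1],"hand": -1},
    {"dr": [0,0,0],"offset": [0,0,0.1],"hand": -1},
    {"dr": [0,0,0],"offset": [0,0,0],"hand": -1},
    {"dr": [0,0,0],"offset": [0,0,0],"hand": -1},
  ],
)

```text
time_s: 5.7
eef_pos: [695.4, -102.0, 136.1]
ee_rot: [-0.0, 0.13, 0.992, 0.0]
force: [-1.0, 0.1, -2.0]
grip_width: 0.576
grip_force: 62.8
```

```bash
python3 - <<'E'
from h import *
plan((696,-106.3,76),165)
im=np.hstack([cv2.resize(ctrl.capture("side")[120:240,205:305],None,fx=4,fy=4,interpolation=2),cv2.resize(ctrl.capture("top")[120:240,270:370],None,fx=4,fy=4,interpolation=2)])
cv2.imwrite("pics/g3.png",im[:,:,::-1])
E
```

```text
t 5.7 pos [ 695.4 -102.   136.1] F [-1.   0.1 -2. ] grip 0.576 62.8
dr [ 0.    -0.001  0.002] rows>= 1 off [-0.014 -0.034  0.501] rows>= 2
```

View pics/g3.png

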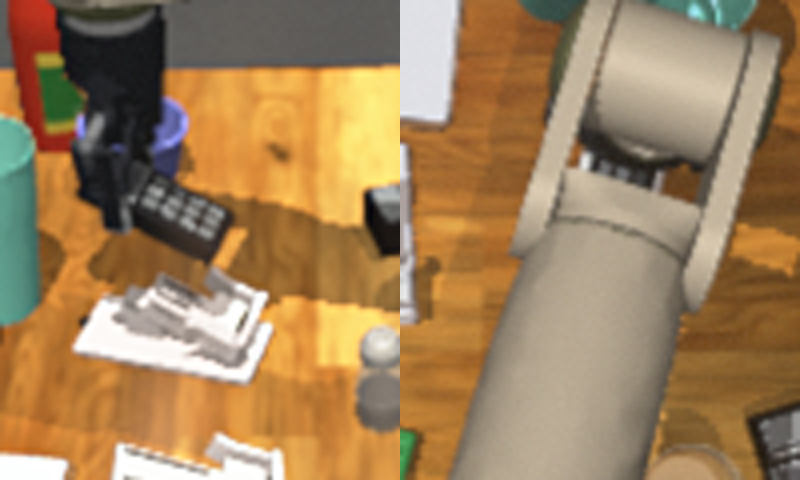

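The pad hangs over the pad dock, with its foot at (215,250) and the dock at (190,320) in the side crop. Lowering it.

>>> arm_command(
  increments=[
    {"dr": [0,0,0],"offset": [-0.014,-0.034,0.15],"hand": -1},
    {"dr": [0,0,0],"offset": [0,0,0.15],"hand": -1},
    {"dr": [0,0,0],"offset": [0,0,0.13],"hand": -1},
    {"dr": [0,0,0],"offset": [0,0,0.07],"hand": -1},
    {"dr": [0,0,0],"offset": [0,0,0],"hand": -1},
  ],
)

```text
time_s: 6.3
eef_pos: [695.7, -107.3, 75.5]
ee_rot: [-0.001, 0.13, 0.991, 0.0]
force: [0.7, -0.2, -1.6]
grip_width: 0.578
grip_force: 62.9
```

>>> arm_command(
  increments=[
    {"dr": [0,0,0],"offset": [0,0,0.04],"hand": -1},
    {"dr": [0,0,0],"offset": [0,0,0.04],"hand": -1},
    {"dr": [0,0,0],"offset": [0,0,0.02],"hand": -1},
    {"dr": [0,0,0],"offset": [0,0,0],"hand": -1},
  ],
)

```text
time_s: 6.7
eef_pos: [696.0, -107.6, 64.2]
ee_rot: [-0.0, 0.131, 0.991, 0.0]
force: [0.9, 0.0, -2.9]
grip_width: 0.574
grip_force: 62.9
```

>>> arm_command(
  increments=[
    {"dr": [0,0,0],"offset": [0,0,0.016],"hand": -1},
    {"dr": [0,0,0],"offset": [0,0,0],"hand": -1},
  ],
)

```text
time_s: 6.9
eef_pos: [696.0, -107.7, 62.5]
ee_rot: [-0.0, 0.131, 0.991, 0.0]
force: [0.7, 0.3, -2.5]
grip_width: 0.579
grip_force: 62.9
```

>>> arm_command(
  increments=[
    {"dr": [0,0,0],"offset": [0.03,0,0.014],"hand": -1},
    {"dr": [0,0,0],"offset": [0.03,0,0.014],"hand": -1},
    {"dr": [0,0,0],"offset": [0.015,0,0.007],"hand": -1},
    {"dr": [0,0,0],"offset": [0,0,0],"hand": -1},
  ],
)

```text
time_s: 7.3
eef_pos: [687.1, -105.2, 58.3]
ee_rot: [-0.0, 0.131, 0.991, 0.0]
force: [-0.8, 0.3, -1.5]
grip_width: 0.574
grip_force: 62.9
```

>>> arm_command(
  increments=[
    {"dr": [0,0,0],"offset": [0.02,0,0.009],"hand": -1},
    {"dr": [0,0,0],"offset": [0.02,0,0.009],"hand": -1},
    {"dr": [0,0,0],"offset": [0,0,0],"hand": -1},
  ],
)

```text
time_s: 7.6
eef_pos: [682.4, -104.0, 56.1]
ee_rot: [-0.0, 0.131, 0.991, 0.0]
force: [0.5, -0.8, -1.8]
grip_width: 0.572
grip_force: 62.9
```

>>> arm_command(
  increments=[
    {"dr": [0,0,0],"offset": [0.015,0,0.007],"hand": -1},
    {"dr": [0,0,0],"offset": [0,0,0],"hand": -1},
  ],
)

```text
time_s: 7.8
eef_pos: [681.0, -103.7, 55.4]
ee_rot: [0.0, 0.131, 0.991, -0.0]
force: [-0.6, 0.6, -1.8]
grip_width: 0.578
grip_force: 63.0
```

>>> arm_command(
  increments=[
    {"dr": [0,0,0],"offset": [0.015,0,0.007],"hand": -1},
    {"dr": [0,0,0],"offset": [0.015,0,0.007],"hand": -1},
    {"dr": [0,0,0],"offset": [0,0,0],"hand": -1},
  ],
)

```text
time_s: 8.1
eef_pos: [680.5, -103.7, 56.2]
ee_rot: [0.005, 0.131, 0.991, -0.001]
force: [12.8, -2.3, 2.6]
grip_width: 0.572
grip_force: 63.4
```

>>> arm_command(
  increments=[
    {"dr": [0,0,0],"offset": [0,0,0.01],"hand": -1},
    {"dr": [0,0,0],"offset": [0,0,0],"hand": -1},
  ],
)

```text
time_s: 8.3
eef_pos: [680.7, -103.7, 55.7]
ee_rot: [0.005, 0.131, 0.991, -0.001]
force: [11.1, -1.9, 7.5]
grip_width: 0.579
grip_force: 63.9
```

>>> arm_command(
  increments=[
    {"dr": [0,0,0],"offset": [0.01,0,0.01],"hand": -1},
    {"dr": [0,0,0],"offset": [0,0,0],"hand": -1},
  ],
)

```text
time_s: 8.5
eef_pos: [680.7, -103.8, 55.8]
ee_rot: [0.007, 0.131, 0.991, -0.001]
force: [14.8, -3.1, 10.3]
grip_width: 0.576
grip_force: 64.3
```

```bash
python3 - <<'E'
from h import *
im=cv2.resize(ctrl.capture("side")[150:240,210:310],None,fx=8,fy=6.6,interpolation=2)
cv2.imwrite("pics/g4.png",im[:,:,::-1])
E
```

```text
(no output)
```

View pics/g4.png

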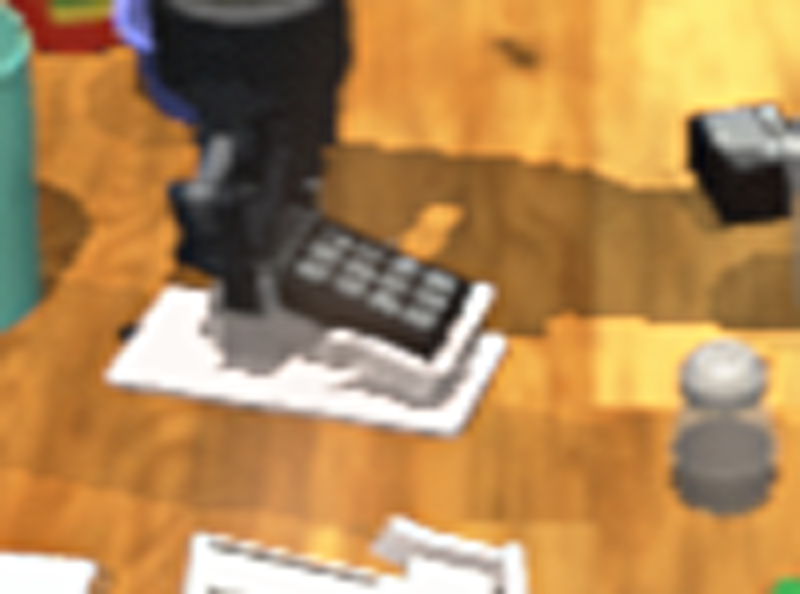

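The foot sits between the cheeks against the stop wall (435,345) and the slope matches the bed. I'll relax most of the preload, then let go.

>>> arm_command(
  increments=[
    {"dr": [0,0,0],"offset": [-0.022,0,0],"hand": -1},
    {"dr": [0,0,0],"offset": [0,0,0],"hand": -1},
  ],
)

```text
time_s: 8.75
eef_pos: [681.5, -104.0, 54.0]
ee_rot: [0.004, 0.131, 0.991, -0.001]
force: [7.9, -2.5, 5.9]
grip_width: 0.58
grip_force: 63.7
```

>>> arm_command(
  increments=[
    {"dr": [0,0,0],"offset": [-0.005,0,-0.005],"hand": 0.2},
    {"dr": [0,0,0],"offset": [0,0,0],"hand": 0.3},
    {"dr": [0,0,0],"offset": [0,0,0],"hand": 0.5},
    {"dr": [0,0,0],"offset": [0,0,0],"hand": 0.7},
    {"dr": [0,0,0],"offset": [0,0,0],"hand": 0.9},
  ],
)

```text
time_s: 9.25
eef_pos: [679.3, -103.2, 51.7]
ee_rot: [-0.0, 0.131, 0.991, 0.0]
force: [0.4, 0.4, -0.6]
grip_width: 0.949
grip_force: 0.0
```

>>> arm_command(
  increments=[
    {"dr": [0,0,0],"offset": [0,0,-0.1],"hand": 0.9},
    {"dr": [0,0,0],"offset": [0,0,-0.2],"hand": 0.9},
    {"dr": [0,0,0],"offset": [0,0,-0.3],"hand": 0.9},
    {"dr": [0,0,0],"offset": [0,0,-0.3],"hand": 0.9},
    {"dr": [0,0,0],"offset": [0.25,0.1,0],"hand": 0.9},
    {"dr": [0,0,0],"offset": [0.3,-0.2,0],"hand": 0.9},
    {"dr": [0,0,0],"offset": [0.3,-0.2,0],"hand": 0.9},
  ],
)

```text
time_s: 9.95
eef_pos: [570.4, -111.1, 160.8]
ee_rot: [0.001, 0.13, 0.992, -0.0]
force: [0.4, -1.0, 0.1]
grip_width: 0.947
grip_force: 0.0
```

```bash
python3 -c "
from h import *
plan((524.6,-229.6,130),196.9,25)"
```

```text
t 9.95 pos [ 570.4 -111.1  160.8] F [ 0.4 -1.   0.1] grip 0.947 0.0
dr [ 0.153  0.543 -0.696] rows>= 4 off [ 0.483 -0.834  0.508] rows>= 4
```

>>> arm_command(
  increments=[
    {"dr": [0.0255,0.0905,-0.116],"offset": [0,0,0],"hand": 0.65},
    {"dr": [0.0255,0.0905,-0.116],"offset": [0,0,0],"hand": 0.65},
    {"dr": [0.0255,0.0905,-0.116],"offset": [0,0,0],"hand": 0.65},
    {"dr": [0.0255,0.0905,-0.116],"offset": [0,0,0],"hand": 0.65},
    {"dr": [0.0255,0.0905,-0.116],"offset": [0,0,0],"hand": 0.65},
    {"dr": [0.0255,0.0905,-0.116],"offset": [0,0,0],"hand": 0.65},
    {"dr": [0,0,0],"offset": [0,0,0],"hand": 0.65},
  ],
)

```text
time_s: 10.65
eef_pos: [572.1, -110.9, 159.6]
ee_rot: [-0.215, -0.144, 0.965, -0.031]
force: [-0.1, 0.1, 0.1]
grip_width: 0.822
grip_force: 0.0
```

>>> arm_command(
  increments=[
    {"dr": [0,0,0],"offset": [0.1,-0.2,0.08],"hand": 0.65},
    {"dr": [0,0,0],"offset": [0.1,-0.2,0.08],"hand": 0.65},
    {"dr": [0,0,0],"offset": [0.1,-0.2,0.08],"hand": 0.65},
    {"dr": [0,0,0],"offset": [0.1,-0.2,0.08],"hand": 0.65},
    {"dr": [0,0,0],"offset": [0,0,0],"hand": 0.65},
    {"dr": [0,0,0],"offset": [0,0,0],"hand": 0.65},
  ],
)

```text
time_s: 11.25
eef_pos: [542.1, -221.0, 146.0]
ee_rot: [-0.214, -0.141, 0.966, -0.031]
force: [-0.5, -0.2, 0.1]
grip_width: 0.823
grip_force: 0.0
```

```bash
python3 - <<'E'
from h import *
plan((524.6,-229.6,119),196.9,25)
t=ctrl.capture("top");s=ctrl.capture("side")
cv2.imwrite("pics/t5.png",t[:,:,::-1]);cv2.imwrite("pics/s5.png",s[:,:,::-1])
a=cv2.resize(t[140:280,290:400],None,fx=3.6,fy=3.6,interpolation=2);b=cv2.resize(s[140:280,210:320],None,fx=3.6,fy=3.6,interpolation=2)
cv2.imwrite("pics/g5.png",np.hstack([b,a])[:,:,::-1])
c=hull(t,dark,(308,150,340,196))
for z in(50,75,100): print("pad",z,*rect(ray("top",c,z)))
E
```

```text
t 11.25 pos [ 542.1 -221.   146. ] F [-0.5 -0.2  0.1] grip 0.823 0.0
dr [ 0.003  0.001 -0.005] rows>= 1 off [ 0.05  -0.026  0.272] rows>= 1
pad 50 [662.9 -98.7] [ 52.3 116.8] -16.98
pad 75 [659.4 -96.5] [ 51.4 114.8] -16.98
pad 100 [655.9 -94.4] [ 50.5 112.8] -16.98
```

View pics/g5.png

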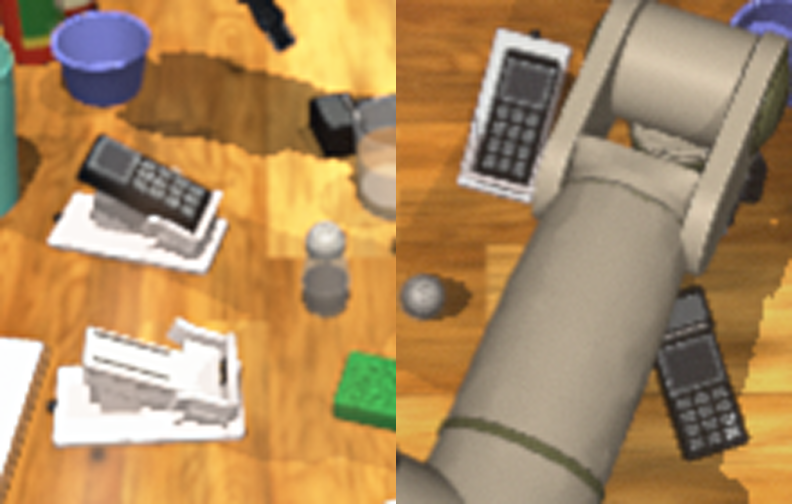

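The pad lies straight in its dock at side crop (150,185), with its foot on the wall. The reader is still undisturbed, with the gripper above its head end. Approaching along the tool axis.

>>> arm_command(
  increments=[
    {"dr": [0,0,0],"offset": [0.05,-0.026,0.27],"hand": 0.65},
    {"dr": [0,0,0],"offset": [0,0,0.25],"hand": 0.65},
    {"dr": [0,0,0],"offset": [0,0,0.2],"hand": 0.65},
    {"dr": [0,0,0],"offset": [0,0,0],"hand": 0.65},
    {"dr": [0,0,0],"offset": [0,0,0],"hand": 0.65},
  ],
)

```text
time_s: 11.85
eef_pos: [503.7, -235.4, 70.6]
ee_rot: [-0.214, -0.143, 0.966, -0.031]
force: [-0.3, -0.2, 0.3]
grip_width: 0.825
grip_force: 0.0
```

```bash
python3 - <<'E'
from h import *
plan((476,-244.3,10),196.9,25)
s=ctrl.capture("side");cv2.imwrite("pics/s6.png",s[:,:,::-1])
cv2.imwrite("pics/g6.png",cv2.resize(s[130:220,270:370],None,fx=7,fy=6.6,interpolation=2)[:,:,::-1])
E
```

```text
t 11.85 pos [ 503.7 -235.4   70.6] F [-0.3 -0.2  0.3] grip 0.825 0.0
dr [ 0.001 -0.    -0.001] rows>= 1 off [ 0.006 -0.004  0.56 ] rows>= 2
```

View pics/g6.png

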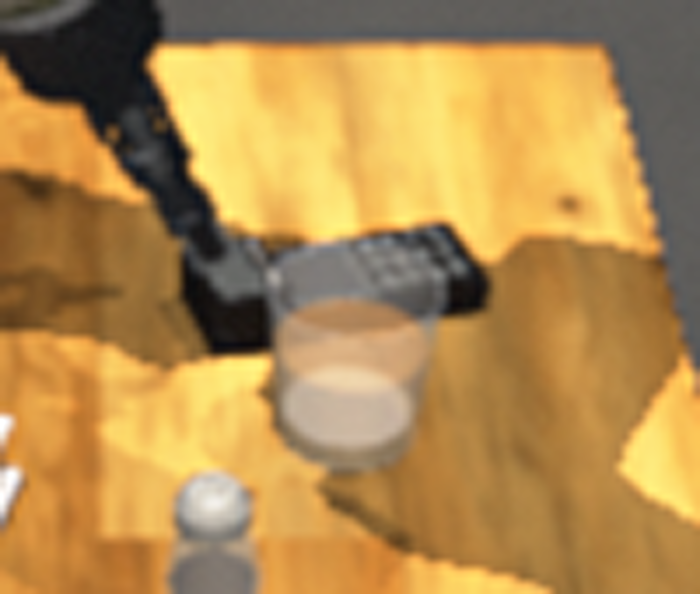

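The near finger stands just above the printer housing at (210,255), clear of the glass at (345,370). That was my last allowed picture view, so I'll work from forces and numbers from here.

>>> arm_command(
  increments=[
    {"dr": [0,0,0],"offset": [0.006,-0.004,0.12],"hand": 0.65},
    {"dr": [0,0,0],"offset": [0,0,0.1],"hand": 0.65},
    {"dr": [0,0,0],"offset": [0,0,0.06],"hand": 0.65},
    {"dr": [0,0,0],"offset": [0,0,0],"hand": 0.65},
  ],
)

```text
time_s: 12.3
eef_pos: [488.4, -240.4, 39.0]
ee_rot: [-0.215, -0.143, 0.966, -0.031]
force: [0.7, -0.7, 1.0]
grip_width: 0.826
grip_force: 0.0
```

>>> arm_command(
  increments=[
    {"dr": [0,0,0],"offset": [0,0,0.1],"hand": 0.65},
    {"dr": [0,0,0],"offset": [0,0,0.1],"hand": 0.65},
    {"dr": [0,0,0],"offset": [0,0,0.07],"hand": 0.65},
    {"dr": [0,0,0],"offset": [0,0,0],"hand": 0.65},
  ],
)

```text
time_s: 12.7
eef_pos: [474.5, -244.3, 8.8]
ee_rot: [-0.216, -0.143, 0.965, -0.03]
force: [0.1, -0.3, -0.6]
grip_width: 0.824
grip_force: 0.0
```

Nothing touched on the way down, so I'll close.

>>> arm_command(
  increments=[
    {"dr": [0,0,0],"offset": [0,0,0],"hand": 0.5},
    {"dr": [0,0,0],"offset": [0,0,0],"hand": 0.4},
    {"dr": [0,0,0],"offset": [0,0,0],"hand": -1},
    {"dr": [0,0,0],"offset": [0,0,0],"hand": -1},
    {"dr": [0,0,0],"offset": [0,0,0],"hand": -1},
    {"dr": [0,0,0],"offset": [0,0,0],"hand": -1},
  ],
  grip_force=110,
)

```text
time_s: 13.3
eef_pos: [476.3, -244.7, 11.0]
ee_rot: [-0.214, -0.143, 0.966, -0.032]
force: [1.6, 1.4, 6.7]
grip_width: 0.681
grip_force: 118.1
```

>>> arm_command(
  increments=[
    {"dr": [0,0,0],"offset": [0.02,0,-0.05],"hand": -1},
    {"dr": [0,0,0],"offset": [0.06,0,-0.13],"hand": -1},
    {"dr": [0,0,0],"offset": [0.08,0,-0.17],"hand": -1},
    {"dr": [0,0,0],"offset": [0.1,0,-0.21],"hand": -1},
    {"dr": [0,0,0],"offset": [0.1,0,-0.21],"hand": -1},
    {"dr": [0,0,0],"offset": [0.1,0,-0.21],"hand": -1},
    {"dr": [0,0,0],"offset": [0.1,0,-0.21],"hand": -1},
    {"dr": [0,0,0],"offset": [0.06,0,-0.13],"hand": -1},
  ],
)

```text
time_s: 14.1
eef_pos: [475.6, -244.9, 188.3]
ee_rot: [-0.214, -0.143, 0.966, -0.032]
force: [-0.0, -0.7, -2.0]
grip_width: 0.681
grip_force: 117.9
```

```bash
python3 - <<'E'
from h import *
plan((690,109,200),182.7,0)
E
```

```text
t 14.1 pos [ 475.6 -244.9  188.3] F [-0.  -0.7 -2. ] grip 0.681 117.9
dr [-0.069 -0.551  0.308] rows>= 4 off [-1.924  2.861 -0.097] rows>= 10
```

>>> arm_command(
  increments=[
    {"dr": [-0.017,-0.138,0.077],"offset": [0,0,0],"hand": -1},
    {"dr": [-0.017,-0.138,0.077],"offset": [0,0,0],"hand": -1},
    {"dr": [-0.017,-0.138,0.077],"offset": [0,0,0],"hand": -1},
    {"dr": [-0.017,-0.138,0.077],"offset": [0,0,0],"hand": -1},
    {"dr": [0,0,0],"offset": [-0.1,0.15,-0.02],"hand": -1},
    {"dr": [0,0,0],"offset": [-0.17,0.26,-0.02],"hand": -1},
    {"dr": [0,0,0],"offset": [-0.17,0.26,-0.02],"hand": -1},
    {"dr": [0,0,0],"offset": [-0.17,0.26,-0.02],"hand": -1},
  ],
)

```text
time_s: 14.9
eef_pos: [543.4, -128.6, 195.9]
ee_rot: [-0.001, -0.024, 1.0, 0.0]
force: [-0.0, -0.6, -2.6]
grip_width: 0.681
grip_force: 118.2
```

>>> arm_command(
  increments=[
    {"dr": [0,0,0],"offset": [-0.17,0.26,0],"hand": -1},
    {"dr": [0,0,0],"offset": [-0.17,0.26,0],"hand": -1},
    {"dr": [0,0,0],"offset": [-0.17,0.26,0],"hand": -1},
    {"dr": [0,0,0],"offset": [-0.17,0.26,0],"hand": -1},
    {"dr": [0,0,0],"offset": [-0.17,0.26,0],"hand": -1},
    {"dr": [0,0,0],"offset": [-0.17,0.26,0],"hand": -1},
    {"dr": [0,0,0],"offset": [-0.1,0.15,0],"hand": -1},
    {"dr": [0,0,0],"offset": [0,0,0],"hand": -1},
  ],
)

```text
time_s: 15.7
eef_pos: [667.9, 84.2, 194.9]
ee_rot: [-0.001, -0.026, 1.0, 0.001]
force: [-0.0, -0.2, -2.2]
grip_width: 0.682
grip_force: 118.4
```

```bash
python3 - <<'E'
from h import *
plan((713.5,109.1,135),182.7,0)
s=ctrl.capture("side");cv2.imwrite("pics/s7.png",s[:,:,::-1])
for im,nm in((cv2.imread("pics/t5.png"),"top"),):
    S=cv2.cvtColor(im,cv2.COLOR_BGR2HSV)[...,1].astype(np.float32); c,yaw=(648.5,106),2.7
    for z in(0,6):
        for x0,x1 in((0,70),):
            xs=np.arange(x0,x1,5)
            print([np.round(np.nanmedian([edge(S,nm,c,yaw,(x,w),(0,1),z) for x in xs]),1) for w in(40,-40)])
# pad outline on its dock in s7/t5 unobstructed: top view now
t=ctrl.capture("top");cv2.imwrite("pics/t7.png",t[:,:,::-1]);c=hull(t,dark,(308,150,340,196))
print("pad",rect(ray("top",c,75)))
E
```

```text
t 15.7 pos [667.9  84.2 194.9] F [-0.  -0.2 -2.2] grip 0.682 118.4
dr [ 0.002 -0.003  0.005] rows>= 1 off [-0.39   0.189  0.499] rows>= 2
[np.float64(2.4), np.float64(-0.8)]
[np.float64(1.9), np.float64(-0.9)]
pad (array([659.5, -95.4]), array([ 51.7, 114. ]), -15.18)
```

>>> arm_command(
  increments=[
    {"dr": [0,0,0],"offset": [-0.2,0.1,0],"hand": -1},
    {"dr": [0,0,0],"offset": [-0.19,0.09,0.1],"hand": -1},
    {"dr": [0,0,0],"offset": [0,0,0.2],"hand": -1},
    {"dr": [0,0,0],"offset": [0,0,0.2],"hand": -1},
    {"dr": [0,0,0],"offset": [0,0,0],"hand": -1},
    {"dr": [0,0,0],"offset": [0,0,0],"hand": -1},
  ],
)

```text
time_s: 16.4
eef_pos: [713.2, 105.6, 135.7]
ee_rot: [-0.001, -0.023, 1.0, 0.0]
force: [0.3, -0.9, -1.6]
grip_width: 0.684
grip_force: 118.4
```

```bash
python3 - <<'E'
from h import *
plan((713.5,109.1,114),182.7,0)
E
```

```text
t 16.4 pos [713.2 105.6 135.7] F [ 0.3 -0.9 -1.6] grip 0.684 118.4
dr [ 0.001 -0.002 -0.   ] rows>= 1 off [-0.004  0.029  0.181] rows>= 1
```

>>> arm_command(
  increments=[
    {"dr": [0,0,0],"offset": [0,0.029,0.08],"hand": -1},
    {"dr": [0,0,0],"offset": [0,0,0.1],"hand": -1},
    {"dr": [0,0,0],"offset": [0,0,0.06],"hand": -1},
    {"dr": [0,0,0],"offset": [0,0,0.03],"hand": -1},
    {"dr": [0,0,0],"offset": [0,0,0],"hand": -1},
  ],
)

```text
time_s: 16.9
eef_pos: [712.7, 110.1, 101.3]
ee_rot: [-0.002, -0.024, 1.0, 0.0]
force: [-0.3, -0.8, -2.9]
grip_width: 0.682
grip_force: 118.4
```

>>> arm_command(
  increments=[
    {"dr": [0,0,0],"offset": [0,0,0.01],"hand": -1},
    {"dr": [0,0,0],"offset": [0,0,0.01],"hand": -1},
    {"dr": [0,0,0],"offset": [0,0,0],"hand": -1},
  ],
)

```text
time_s: 17.2
eef_pos: [713.0, 110.1, 99.9]
ee_rot: [-0.001, -0.024, 1.0, 0.0]
force: [0.4, 1.0, -2.5]
grip_width: 0.682
grip_force: 118.5
```

>>> arm_command(
  increments=[
    {"dr": [0,0,0],"offset": [0.02,-0.008,0.009],"hand": -1},
    {"dr": [0,0,0],"offset": [0.03,0,0.014],"hand": -1},
    {"dr": [0,0,0],"offset": [0.03,0,0.014],"hand": -1},
    {"dr": [0,0,0],"offset": [0.02,0,0.009],"hand": -1},
    {"dr": [0,0,0],"offset": [0,0,0],"hand": -1},
  ],
)

```text
time_s: 17.7
eef_pos: [700.6, 108.6, 94.0]
ee_rot: [-0.001, -0.024, 1.0, 0.0]
force: [0.4, 0.5, -3.0]
grip_width: 0.682
grip_force: 118.5
```

>>> arm_command(
  increments=[
    {"dr": [0,0,0],"offset": [0.015,0,0.007],"hand": -1},
    {"dr": [0,0,0],"offset": [0,0,0],"hand": -1},
  ],
)

```text
time_s: 17.9
eef_pos: [699.1, 108.5, 93.3]
ee_rot: [-0.001, -0.024, 1.0, 0.0]
force: [-0.2, 0.6, -2.9]
grip_width: 0.68
grip_force: 118.5
```

>>> arm_command(
  increments=[
    {"dr": [0,0,0],"offset": [0.015,0,0.007],"hand": -1},
    {"dr": [0,0,0],"offset": [0,0,0],"hand": -1},
  ],
)

```text
time_s: 18.1
eef_pos: [697.3, 108.4, 92.5]
ee_rot: [-0.001, -0.024, 1.0, 0.0]
force: [-0.2, -0.4, -1.5]
grip_width: 0.681
grip_force: 118.6
```

>>> arm_command(
  increments=[
    {"dr": [0,0,0],"offset": [0.015,0,0.007],"hand": -1},
    {"dr": [0,0,0],"offset": [0,0,0],"hand": -1},
  ],
)

```text
time_s: 18.3
eef_pos: [695.4, 108.3, 91.6]
ee_rot: [-0.001, -0.024, 1.0, 0.0]
force: [-0.5, -0.7, -1.9]
grip_width: 0.681
grip_force: 118.6
```

>>> arm_command(
  increments=[
    {"dr": [0,0,0],"offset": [0.015,0,0.007],"hand": -1},
    {"dr": [0,0,0],"offset": [0,0,0],"hand": -1},
  ],
)

```text
time_s: 18.5
eef_pos: [694.6, 108.2, 91.7]
ee_rot: [0.001, -0.024, 1.0, 0.0]
force: [4.3, -0.0, 0.5]
grip_width: 0.683
grip_force: 119.0
```

>>> arm_command(
  increments=[
    {"dr": [0,0,0],"offset": [0.015,0,0.007],"hand": -1},
    {"dr": [0,0,0],"offset": [0,0,0],"hand": -1},
  ],
)

```text
time_s: 18.7
eef_pos: [694.3, 108.1, 92.2]
ee_rot: [0.003, -0.024, 1.0, 0.0]
force: [10.6, 1.1, 4.2]
grip_width: 0.679
grip_force: 119.4
```

>>> arm_command(
  increments=[
    {"dr": [0,0,0],"offset": [-0.01,0,0.01],"hand": -1},
    {"dr": [0,0,0],"offset": [0,0,0],"hand": -1},
  ],
)

```text
time_s: 18.9
eef_pos: [694.9, 108.1, 91.3]
ee_rot: [0.002, -0.024, 1.0, 0.0]
force: [6.2, 0.1, 7.0]
grip_width: 0.678
grip_force: 119.4
```

>>> arm_command(
  increments=[
    {"dr": [0,0,0],"offset": [0,0,0.01],"hand": -1},
    {"dr": [0,0,0],"offset": [0,0,0],"hand": -1},
  ],
)

```text
time_s: 19.1
eef_pos: [694.9, 108.2, 91.2]
ee_rot: [0.002, -0.024, 1.0, 0.0]
force: [2.4, -1.1, 14.7]
grip_width: 0.68
grip_force: 120.4
```

>>> arm_command(
  increments=[
    {"dr": [0,0,0],"offset": [0.006,0,-0.006],"hand": -1},
    {"dr": [0,0,0],"offset": [0,0,0],"hand": 0.4},
    {"dr": [0,0,0],"offset": [0,0,0],"hand": 0.5},
    {"dr": [0,0,0],"offset": [0,0,0],"hand": 0.7},
    {"dr": [0,0,0],"offset": [0,0,0],"hand": 0.9},
    {"dr": [0,0,0],"offset": [0,0,0],"hand": 0.9},
  ],
)

```text
time_s: 19.7
eef_pos: [692.2, 108.2, 88.0]
ee_rot: [-0.001, -0.024, 1.0, 0.0]
force: [0.5, -0.7, -0.0]
grip_width: 0.948
grip_force: 0.0
```

>>> arm_command(
  increments=[
    {"dr": [0,0,0],"offset": [0,0,-0.1],"hand": 0.9},
    {"dr": [0,0,0],"offset": [0,0,-0.2],"hand": 0.9},
    {"dr": [0,0,0],"offset": [0,0,-0.25],"hand": 0.9},
    {"dr": [0,0,0],"offset": [0,0,-0.25],"hand": 0.9},
    {"dr": [0,0,0],"offset": [0,0.3,0],"hand": 0.9},
    {"dr": [0,0,0],"offset": [0.1,0.35,0],"hand": 0.9},
    {"dr": [0,0,0],"offset": [0.2,0.3,0],"hand": 0.9},
    {"dr": [0,0,0],"offset": [0.2,0.3,0],"hand": 0.9},
  ],
)

```text
time_s: 20.5
eef_pos: [624.6, 256.4, 185.3]
ee_rot: [-0.001, -0.024, 1.0, 0.0]
force: [-0.8, 0.0, -0.3]
grip_width: 0.947
grip_force: 0.0
```

>>> arm_command(
  increments=[
    {"dr": [0,0,0],"offset": [0.3,0.2,0],"hand": 0.9},
    {"dr": [0,0,0],"offset": [0.3,0.2,0],"hand": 0.9},
    {"dr": [0,0,0],"offset": [0.3,0.2,0],"hand": 0.9},
    {"dr": [0,0,0],"offset": [0.3,0.1,0],"hand": 0.9},
    {"dr": [0,0,0],"offset": [0,0,0],"hand": 0.9},
  ],
)

```text
time_s: 21.0
eef_pos: [474.2, 333.8, 186.3]
ee_rot: [-0.001, -0.026, 1.0, 0.001]
force: [0.1, 0.2, 0.9]
grip_width: 0.947
grip_force: 0.0
```

```bash
python3 - <<'E'
from h import *
s=ctrl.sense();print(s["time_s"],s["eef_pos"].round(),s["force"].round(1))
t=ctrl.capture("top");cv2.imwrite("pics/t8.png",t[:,:,::-1]);s=ctrl.capture("side");cv2.imwrite("pics/s8.png",s[:,:,::-1])
def F(c,yaw,along,z,y=0):
    a=np.radians(yaw); return [c[0]+along*np.cos(a)-y*np.sin(a),c[1]+along*np.sin(a)+y*np.cos(a),z]
for nm,box,sb,seat,yaw,L,w in[("pad",(308,150,340,196),(225,165,285,215),(614.6,-84.5),-15,116,50),("reader",(246,145,276,200),(215,200,290,262),(590.8,103.3),2.7,150,60)]:
    c=hull(t,dark,box); print(nm,rect(ray("top",c,75)))
    # expected top-face foot/head mid pixels when home vs extreme hull pixels on that line
    hd,hz=(L,22) if nm=="pad" else (L,38); ft=(0,22 if nm=="pad" else 24)
    P=[]
    for u,n in((0,ft[1]),(hd,hz)):
        P+= [F(seat,yaw,u*.9063-n*.4226,30+u*.4226+n*.9063,y) for y in(w/2,-w/2)]
    for n_,h_ in(("top",c),("side",hull(s,dark,sb))):
        uv=proj(n_,P); e=cv2.approxPolyDP(cv2.convexHull(np.float32(h_)),2.0,True).reshape(-1,2)
        print(n_,"home-corners",uv.round(1).tolist(),"hull",e.round(1).tolist())
E
```

```text
21.0 [474. 334. 186.] [0.1 0.2 0.9]
pad (array([643.4, -90.9]), array([50.6, 79. ]), -14.47)
top home-corners [[311.0, 187.8], [326.1, 191.8], [320.3, 153.8], [335.9, 157.8]] hull [[317.3999938964844, 166.39999389648438], [332.1000061035156, 167.10000610351562], [325.6000061035156, 190.60000610351562], [311.3999938964844, 186.60000610351562]]
side home-corners [[264.5, 203.4], [269.1, 193.4], [231.6, 185.7], [237.1, 176.2]] hull [[267.6000061035156, 194.39999389648438], [262.6000061035156, 203.60000610351562], [231.10000610351562, 188.39999389648438], [235.10000610351562, 181.60000610351562]]
reader (array([655. , 108.1]), array([ 62.4, 150.9]), 4.38)
top home-corners [[251.5, 198.3], [270.3, 197.3], [247.7, 153.9], [267.4, 152.9]] hull [[266.6000061035156, 150.39999389648438], [269.8999938964844, 195.60000610351562], [252.10000610351562, 197.10000610351562], [248.10000610351562, 153.10000610351562]]
side home-corners [[273.9, 248.8], [273.3, 233.2], [224.0, 231.2], [225.4, 215.5]] hull [[272.8999938964844, 248.10000610351562], [256.8999938964844, 248.89999389648438], [221.89999389648438, 239.39999389648438], [225.39999389648438, 218.39999389648438], [271.8999938964844, 233.39999389648438]]
```

Both terminals look straight and all sizes match. I'll check that the feet are fully home by comparing front-to-foot profiles with the empty docks.

```bash
python3 - <<'E'
from h import *
s=np.arange(-34,22,2.)
for nm,seat,yaw,e,w in[("pad",(614.6,-84.5),-15,"top0",20),("reader",(590.8,103.3),2.7,"t5",24)]:
    a=np.radians(yaw)
    for f in(e,"t8"):
        im=cv2.imread(f"pics/{f}.png"); acc=0
        for y in np.linspace(-w*.6,w*.6,9):
            X=np.c_[seat[0]+s*np.cos(a)-y*np.sin(a),seat[1]+s*np.sin(a)+y*np.cos(a),np.full(len(s),46.)]
            uv=proj("top",X).astype(np.float32); acc=acc+cv2.remap(im,uv[:,0],uv[:,1],cv2.INTER_LINEAR)[:,0].astype(float)
        g=(acc/9); print(nm,f,"blue",dict(zip(s.astype(int).tolist(),g[:,0].astype(int).tolist())))
E
```

```text
pad top0 blue {-34: 53, -32: 52, -30: 51, -28: 52, -26: 57, -24: 82, -22: 128, -20: 185, -18: 220, -16: 221, -14: 208, -12: 210, -10: 210, -8: 173, -6: 111, -4: 89, -2: 118, 0: 171, 2: 213, 4: 224, 6: 225, 8: 225, 10: 224, 12: 224, 14: 225, 16: 225, 18: 225, 20: 225}
pad t8 blue {-34: 52, -32: 52, -30: 52, -28: 53, -26: 59, -24: 85, -22: 132, -20: 187, -18: 213, -16: 195, -14: 181, -12: 204, -10: 210, -8: 158, -6: 85, -4: 49, -2: 47, 0: 68, 2: 90, 4: 106, 6: 107, 8: 103, 10: 97, 12: 82, 14: 71, 16: 89, 18: 106, 20: 106}
reader t5 blue {-34: 54, -32: 54, -30: 52, -28: 53, -26: 54, -24: 60, -22: 87, -20: 126, -18: 170, -16: 182, -14: 155, -12: 169, -10: 181, -8: 153, -6: 112, -4: 83, -2: 108, 0: 144, 2: 180, 4: 190, 6: 191, 8: 191, 10: 194, 12: 198, 14: 201, 16: 205, 18: 213, 20: 218}
reader t8 blue {-34: 61, -32: 60, -30: 59, -28: 59, -26: 61, -24: 68, -22: 91, -20: 128, -18: 169, -16: 182, -14: 163, -12: 187, -10: 200, -8: 123, -6: 67, -4: 44, -2: 58, 0: 81, 2: 101, 4: 103, 6: 98, 8: 80, 10: 76, 12: 98, 14: 112, 16: 118, 18: 115, 20: 98}
```

The silhouette centre, with the visible head end face included, should be at (660.0, -96.7) when fully home. I measured (659.5, -95.4), and the foot edges overlap the stop walls, so both terminals are home.

```bash
python3 -c "
from rig import ctrl
print(ctrl.finish_job())"
```

```text
the job is handed in; nothing more can be done
None
```

I put the PIN pad and the card reader each on its own dock, pushed them home against the stop walls, released both and handed the job in at about 21 s. The final images and forces fit both being fully home, but the hand-in gave no verdict, so success isn't confirmed.

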